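# Start the workshop dust extractor

## Robot

A 6-joint arm with a two-finger parallel gripper is mounted at the origin on the work surface. World frame = base frame: x ahead of the robot, y to its left, z up, the work surface at z = 0. Lengths are in mm, angles in rad, forces in N, time in s.
With the tool pointing down it reaches from about 375 to 900 mm from the base axis. Payload 3.1 kg.
Tool frame: the origin (TCP) lies at the centre of the arm's flange, where the gripper is bolted on; the fingertips stand 182 mm ahead of it and the grasp point (between the pads) lies 164 mm ahead of it; z points along the fingers, y is the line along which they close (so a half turn about z gives the same grasp; the last joint's range is limited). The gripper opens to 87 mm and grips with 3 to 60 N. Pads are 19 mm wide; open, the fingers measure 117 mm over their backs; the gripper's body (75 mm by 190 mm) begins 51 mm behind the grasp point.
Start: joints at [0.923, 0.527, 1.433, -0, 1.181, -0.178], TCP at [282.344, 557.566, 404.748] pointing down, gripper open.
Joint ranges: [-3.08, 3.08], [-0.75, 2.2], [0.22, 2.44], [-1.43, 4.57], [0, 2.65], [-2.85, 2.85]. Speed limits (rad/s): [2.79, 2.79, 3.14, 3.14, 3.14, 3.14].

## Interface

Orientations are given as a rotation vector (axis times angle).
In Python, from cell import r gives the robot as it stands. The module is installed in compiled form; this text tells all that it offers.
- The arm moves only by the tool step_arm, never from a script. Its argument "steps" is a list of rows, each an object of numbers: "tx", "ty", "tz": the shift along the tool's x, y, z each as a share of 20 mm, from -1 to 1; "wx", "wy", "wz": the turn, a rotation vector about the tool's x, y, z each as a share of 5 degrees, from -1 to 1. In form: [{"tx": .., "ty": .., "tz": .., "wx": .., "wy": .., "wz": ..}, ...]. A call has 1 to 10 rows; each row shifts and turns the commanded pose from where the row before left it, along the tool's axes as they then stand; what a row does not reach is not made up. A row lasts 1/8 s, in which the tool goes at most 62.5 mm and 10.7 degrees, less where a joint would pass 70% of its speed; a pose out of reach is approached as far as the arm can. A call with a number of a shift or a turn outside -1 to 1 is refused whole. A call with a gripper value outside its range is refused whole. "grip" is the gripper's target within -1 to 1 (shut at 1, half-way at 0, fully open at -1), set as the call begins (left out, the last holds). The fingers move at their own pace and stop on an object; "force" is the grip in N (left out, the last holds). Time passes only in rows, so rows that do not move let the fingers close. It gives the time, the measured TCP pose, the force, the opening and the grip force at its end, in the units of the state.
- r.get_obs(): the state, without advancing time (a new reading comes with each control period).
- r.camera(name): name is "scene" or "top" or "wrist"; returns the picture (420x560x3 uint8, blue, green, red); there is no depth.
- r.get_calibration(name): a dict with "K" (3x3 intrinsics, pixels), "world_to_cam" (4x4, takes a point from world to camera coordinates); the wrist camera has in their place "mount" (4x4, takes a point from camera to tool coordinates, whose origin is the TCP and whose axes are the flange's). Camera axes: x right, y down, z forward; pixel columns grow to the right and rows downward; lengths in mm; the calibration is good to about 2 mm. A picture is of the moment at which its call begins: read the wrist's pose just before it. get_calibration takes no time and is no camera call.
- r.job_done(): hands the job in; it is judged then, once.
The state is a dict: "clock": time; "joint_pos": joint angles; "dq": joint speeds; "joint_torque": joint torques, N m; "eef_pos": TCP position; "orientation": TCP orientation; "wrist_force": force on the tool from outside, world axes, zero at the start; "torque": the same for the moment, N m; "width": finger opening in mm; "gripper_force": force on a finger pad.
Only numpy, scipy, OpenCV 4.12 (cv2) and the standard library are available. Lean on these libraries where they do the work, as an engineer would, in place of code of your own. Each camera call takes 0.05 s, during which the arm holds its last target. There are 200 camera calls.

## Task

Start the dust extractor with closed fingers: first push down the raised edge of the wide rocker on the power bar until it has tipped right over, then push the square key on the pendant fully in (it stays in), and only then press the round button in the middle of the pendant fully in and let it spring back. Press the pendant where it lies, without lifting, tilting or shoving it, and leave the slim rockers, the mushroom stop and everything else on the bench as they are.

Things in the scene. Friction and masses are not known exactly. Their poses are not given: they have to be found in the camera images.
- bar: grey steel power bar fixed to the bench, 90 x 230 x 50 mm (x, y, z); origin at the centre of its underside, y along its length. Either the bar or the pendant may be on the left. Three black rocker switches sit on its top in a row along y, 66 mm apart, in any order: one wide and two slim.
- wide (a joint): the wide rocker, 46 mm across and 56 mm long, to be turned on; starts off. Hinged across its middle, 62 mm above the bench. 0 = off: its half on the bar's +x side stands up at 0.4 rad, the other half is level. 0.4 = on: the +x half is level, the other stands up. Stays where it is left; about 4 N down on the raised edge moves it, then it meets a firm stop.
- wide_edge (a point): wide rocker: point on the top face of the rocker's +x half, midway across its 46 mm width and 21 mm from the hinge. It moves with the rocker: 70 mm above the bench when off, 62 mm when on; its axes are level with the bench when off.
- slim_a (a joint): first slim rocker, 18 mm across, same length and motion; starts on (about 0.4)
- slim_a_edge (a point): first slim rocker: point on the top face of the rocker's +x half, midway across its 18 mm width and 21 mm from the hinge. It moves with the rocker: 70 mm above the bench when off, 62 mm when on; its axes are level with the bench when off.
- slim_b (a joint): second slim rocker, 18 mm across, same length and motion; starts off (about 0)
- slim_b_edge (a point): second slim rocker: point on the top face of the rocker's +x half, midway across its 18 mm width and 21 mm from the hinge. It moves with the rocker: 70 mm above the bench when off, 62 mm when on; its axes are level with the bench when off.
- pendant: grey plastic hand pendant lying loose on the bench, 80 x 200 x 50 mm (x, y, z), 0.7 to 1.1 kg; origin at the centre of its underside, y along its length, z up. Controls on its top, 62 mm apart along y: square key at +y, round start button in the middle, mushroom stop at -y.
- square (a joint): the square key, 28 x 28 mm, on a metal base 42 mm square: travel in m, 0 out to 0.006 fully in; starts out. A latching key: about 4 N moves it and it stays in where it is pushed.
- square_top (a point): centre of the square key's top face, 72 mm above the bench when out, 66 mm when in (10 and 4 mm above its metal base)
- start (a joint): the round start button, 26 mm across, on a round metal base 42 mm across: travel in m, 0 out to 0.006 fully in; springs back out; 5 N pushes it fully in
- start_top (a point): centre of the round button's top face, 72 mm above the bench when out, 66 mm when in (10 and 4 mm above its metal base)
- stop (a joint): the mushroom-headed stop, 42 mm across: travel in m, 0 out to 0.006 in, sprung; leave it alone
- stop_top (a point): centre of the mushroom's top, 87 mm above the bench
- jar: round glass jar, 44 mm across, 60 mm high, upright beyond the power bar; a bystander
- tape: tape measure, 35 x 65 x 60 mm, upright on the robot side of the power bar; a bystander
- driver: screwdriver about 190 mm long, 26 mm high, lying beside the pendant on its robot side; a bystander
- collar: steel ring 34 mm across, 28 mm high, beyond the pendant; a bystander
- hammer: hammer about 300 mm long lying crosswise beyond the work; a bystander
- spray: spray can 52 mm across, 170 mm high, upright at one side; a bystander
- cleaner: green bottle 60 mm across, 180 mm high, upright at one side; a bystander

How it is judged:
By the outcome, as a careful person would: the job done as asked, in the order asked, and still so for the second after the job is handed in, with the robot touching nothing.
It also fails if it takes over 42 s, if anything falls off the work surface, if the arm or the gripper's body presses on something with over 40 N, if the wrist force passes 120 N, or if a joint passes its speed limit or range.

## Working session

There is one attempt and no reset: what is moved stays moved. The work goes in short steps, Python scripts to look and compute and a tool call to move; the robot and the scene stay as the last step left them, time stands still between calls to the robot, and variables do not carry over. Pictures are saved under pics/ and viewed, at most 10 in all, crops included, and the job is handed in when it is done.

Besides the shell and the picture viewer there is one more tool, called after ">>>" as a command line: name --argument value ..., lists and objects as JSON in quotes. step_arm: Moves the arm, as the interface text tells. Shift numbers are shares of 20 mm and turn numbers shares of 5 degrees, none past 1 either way. Its arguments: {"type":"object","properties":{"steps":{"type":"array"},"grip":{"type":"number"},"force":{"type":"number"}},"required":["steps"]}

```bash
mkdir -p pics; python3 - <<'E'
from cell import r
import cv2,numpy as np
o=r.get_obs();print(o)
for n in("top","scene"):
    cv2.imwrite(f"pics/{n}0.png",r.camera(n));c=r.get_calibration(n);print(n,np.round(c["K"],1).tolist(),np.round(c["world_to_cam"],3).tolist())
print(np.round(r.get_calibration("wrist")["mount"],3).tolist(), r.get_calibration("wrist")["K"])
E
```

```text
{'clock': 0.0, 'joint_pos': array([ 9.23476372e-01,  5.28485449e-01,  1.43389882e+00, -1.21934143e-06,
        1.18141395e+00, -1.78521551e-01]), 'dq': array([ 0.00035301,  0.00038601,  0.0021379 , -0.00096658, -0.00031253,
       -0.00104013]), 'joint_torque': array([-1.16114581e-03, -4.40035701e+01, -1.76591563e+01,  6.32981001e-02,
        5.83071692e-02, -1.47507076e-04]), 'eef_pos': array([282.15997088, 557.29921369, 403.76046821]), 'orientation': array([-0.72945569, -3.05482159,  0.00317314]), 'wrist_force': array([ 0.32733382,  0.33725553, -0.66807366]), 'torque': array([ 0.0150699 ,  0.00277261, -0.00861176]), 'gripper_force': 0.0, 'width': 86.98768445579562}
top [[421.5, 0.0, 285.8], [0.0, 421.5, 212.4], [0.0, 0.0, 1.0]] [[0.074, -0.997, 0.001, -32.563], [-0.976, -0.072, -0.206, 605.151], [0.205, 0.014, -0.979, 1168.09], [0.0, 0.0, 0.0, 1.0]]
scene [[519.4, 0.0, 278.0], [0.0, 519.4, 215.9], [0.0, 0.0, 1.0]] [[0.513, 0.858, -0.017, -326.217], [0.549, -0.343, -0.762, -269.231], [-0.66, 0.381, -0.648, 1872.799], [0.0, 0.0, 0.0, 1.0]]
[[0.001, -0.96, -0.281, 77.681], [1.0, 0.001, -0.0, 0.396], [0.001, -0.281, 0.96, 20.201], [0.0, 0.0, 0.0, 1.0]] [[291.81881184   0.         282.14903   ]
 [  0.         291.81881184 207.26115868]
 [  0.           0.           1.        ]]
```

View pics/top0.png

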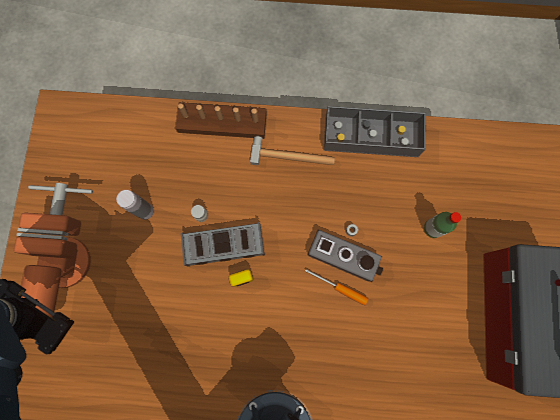

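View pics/scene0.png

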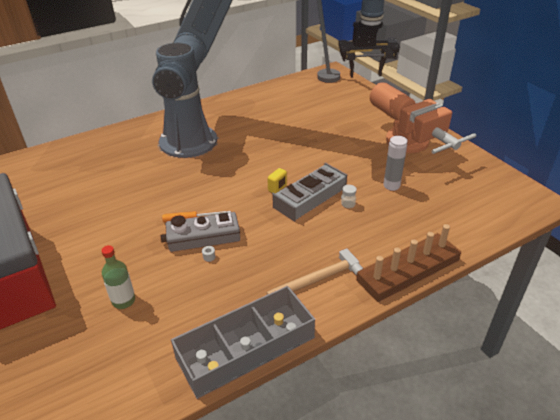

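```bash
cat > h.py <<'E'
import numpy as np,cv2
from cell import r
def ray(n,u,v,z):
    c=r.get_calibration(n);T=c["world_to_cam"];R=T[:3,:3];p=-R.T@T[:3,3]
    d=R.T@np.linalg.solve(c["K"],[u,v,1]);return p+d*(z-p[2])/d[2]
E
python3 - <<'E'
import cv2,numpy as np
from h import ray
t=cv2.imread("pics/top0.png");s=cv2.imread("pics/scene0.png")
a=cv2.resize(t[210:290,175:275],(400,320),interpolation=3)
b=cv2.resize(t[210:290,300:400],(400,320),interpolation=3)
c=cv2.resize(s[160:260,155:355],(800,400),interpolation=3)[:, :]
c=cv2.resize(s[160:230,260:360],(400,280),interpolation=3);d=cv2.resize(s[190:260,150:250],(400,280),interpolation=3)
cv2.imwrite("pics/c1.png",np.vstack([np.hstack([a,b]),np.hstack([c,d])]))
for q in[(199,244),(222,243),(244,240)]:print(ray("top",*q,62).round())
for q in[(326,246),(345,254),(367,262)]:print(ray("top",*q,72).round())
E
```

```text
[495. 254.  62.]
[503. 189.  62.]
[516. 126.  62.]
[ 515. -109.   72.]
[ 496. -164.   72.]
[ 478. -228.   72.]
```

View pics/c1.png

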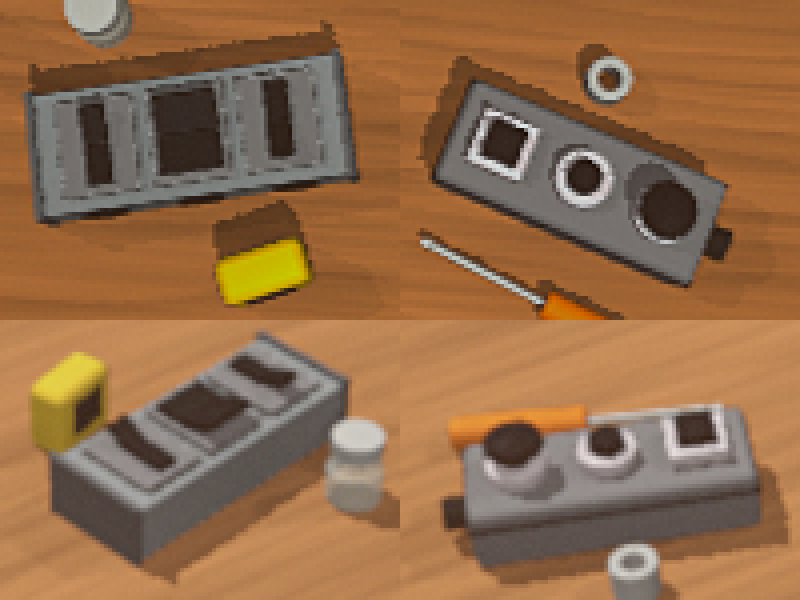

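>>> step_arm --steps '[{"wz":-1},{"wz":-1},{"wz":-1},{"wz":-1},{"wz":-1},{"wz":-1},{"wz":-1},{"wz":-0.2}]' --grip 1 --force 20

```text
invalid input
```

>>> step_arm --steps '[{"tx":-0.3,"ty":-1},{"tx":-0.3,"ty":-1},{"tx":-0.3,"ty":-1},{"tx":-0.3,"ty":-1},{"tx":-0.3,"ty":-1},{"tx":-0.3,"ty":-1},{"tx":-0.3,"ty":-1},{"tx":-0.3,"ty":-1},{"tx":-0.3,"ty":-1},{"tx":-0.3,"ty":-1}]'

```text
invalid input
```

>>> step_arm --steps '[{"tx":-0.3,"ty":-1,"tz":0.4},{"tx":-0.3,"ty":-1,"tz":0.4},{"tx":-0.3,"ty":-1,"tz":0.4},{"tx":-0.3,"ty":-1,"tz":0.4},{"tx":-0.3,"ty":-1,"tz":0.4},{"tx":-0.3,"ty":-1,"tz":0.4},{"tx":-0.3,"ty":-1,"tz":0.4},{"tx":-0.3,"ty":-1,"tz":0.4},{"ty":-1},{"ty":-1}]'

```text
invalid input
```

>>> step_arm --steps '[{},{}]'

```text
invalid input
```

```bash
cat >> h.py <<'E'
from scipy.spatial.transform import Rotation as Ro
def wshot(fn):
    o=r.get_obs();im=r.camera("wrist");cv2.imwrite(fn+".png",im)
    T=np.eye(4);T[:3,:3]=Ro.from_rotvec(o["orientation"]).as_matrix();T[:3,3]=o["eef_pos"]
    np.save(fn+".npy",T);print(o["clock"],o["eef_pos"].round(1),T[:3,:2].T.round(3).tolist(),o["wrist_force"].round(1),o["width"]);return im
def wray(fn,u,v,z):
    c=r.get_calibration("wrist");C=np.load(fn+".npy")@c["mount"]
    d=C[:3,:3]@np.linalg.solve(c["K"],[u,v,1]);p=C[:3,3];return p+d*(z-p[2])/d[2]
E
python3 -c "
from h import *
wshot('pics/w1')"
```

```text
0.1 [282.2 557.3 403.9] [[-0.892, 0.452, 0.0], [0.452, 0.892, -0.002]] [-0.3 -0.1 -0. ] 87.15534500748457
```

View pics/w1.png

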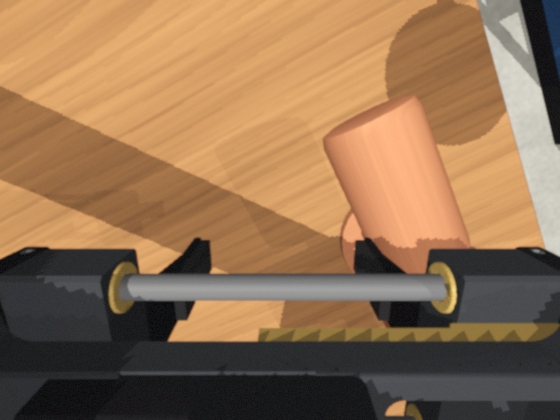

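The wrist view shows the bench and vise, with the open gripper along rows 240 to 420. The arm did not move because the move calls were refused. I'll resend them with all six numbers in every row.

>>> step_arm --steps '[{"tx":0,"ty":0,"tz":0,"wx":0,"wy":0,"wz":-1},{"tx":0,"ty":0,"tz":0,"wx":0,"wy":0,"wz":-1},{"tx":0,"ty":0,"tz":0,"wx":0,"wy":0,"wz":-1},{"tx":0,"ty":0,"tz":0,"wx":0,"wy":0,"wz":-1},{"tx":0,"ty":0,"tz":0,"wx":0,"wy":0,"wz":-1},{"tx":0,"ty":0,"tz":0,"wx":0,"wy":0,"wz":-1},{"tx":0,"ty":0,"tz":0,"wx":0,"wy":0,"wz":-1},{"tx":0,"ty":0,"tz":0,"wx":0,"wy":0,"wz":-0.2}]' --grip 1 --force 20

```text
clock: 1.15
eef_pos: [282.3, 557.5, 404.4]
orientation: [0.25, -3.131, 0.001]
wrist_force: [-0.3, -0.6, -0.3]
width: 14.8
gripper_force: 0.0
```

>>> step_arm --steps '[{"tx":-0.3,"ty":-1,"tz":0,"wx":0,"wy":0,"wz":0},{"tx":-0.3,"ty":-1,"tz":0,"wx":0,"wy":0,"wz":0},{"tx":-0.3,"ty":-1,"tz":0,"wx":0,"wy":0,"wz":0},{"tx":-0.3,"ty":-1,"tz":0,"wx":0,"wy":0,"wz":0},{"tx":-0.3,"ty":-1,"tz":0,"wx":0,"wy":0,"wz":0},{"tx":-0.3,"ty":-1,"tz":0,"wx":0,"wy":0,"wz":0},{"tx":-0.3,"ty":-1,"tz":0,"wx":0,"wy":0,"wz":0},{"tx":-0.3,"ty":-1,"tz":0,"wx":0,"wy":0,"wz":0},{"tx":-0.3,"ty":-1,"tz":0,"wx":0,"wy":0,"wz":0},{"tx":-0.3,"ty":-1,"tz":0,"wx":0,"wy":0,"wz":0}]'

```text
clock: 2.4
eef_pos: [373.9, 368.4, 404.8]
orientation: [-0.25, 3.131, 0.0]
wrist_force: [-0.2, -0.3, -0.0]
width: 0.5
gripper_force: 0.0
```

>>> step_arm --steps '[{"tx":-0.3,"ty":-1,"tz":0.4,"wx":0,"wy":0,"wz":0},{"tx":-0.3,"ty":-1,"tz":0.4,"wx":0,"wy":0,"wz":0},{"tx":-0.3,"ty":-1,"tz":0.4,"wx":0,"wy":0,"wz":0},{"tx":-0.3,"ty":-1,"tz":0.4,"wx":0,"wy":0,"wz":0},{"tx":-0.3,"ty":-1,"tz":0.4,"wx":0,"wy":0,"wz":0},{"tx":-0.3,"ty":-1,"tz":0.4,"wx":0,"wy":0,"wz":0},{"tx":-0.3,"ty":-1,"tz":0.4,"wx":0,"wy":0,"wz":0},{"tx":-0.3,"ty":-1,"tz":0.4,"wx":0,"wy":0,"wz":0},{"tx":0,"ty":-1,"tz":0,"wx":0,"wy":0,"wz":0},{"tx":0,"ty":-1,"tz":0,"wx":0,"wy":0,"wz":0}]'

```text
clock: 3.65
eef_pos: [452.8, 178.5, 340.7]
orientation: [-0.25, 3.132, -0.0]
wrist_force: [0.2, -0.6, 0.1]
width: 0.3
gripper_force: 0.0
```

>>> step_arm --steps '[{"tx":0,"ty":0,"tz":0,"wx":0,"wy":0,"wz":0},{"tx":0,"ty":0,"tz":0,"wx":0,"wy":0,"wz":0}]'

```text
clock: 3.9
eef_pos: [452.5, 179.8, 340.9]
orientation: [-0.25, 3.131, 0.001]
wrist_force: [0.3, -0.7, 0.1]
width: 0.4
gripper_force: 0.0
```

```bash
python3 -c "
from h import *
wshot('pics/w2')"
```

```text
3.9 [452.5 179.8 340.9] [[-0.987, -0.158, -0.0], [-0.158, 0.987, 0.0]] [ 0.3 -0.7  0.1] 0.43115802776538964
```

View pics/w2.png

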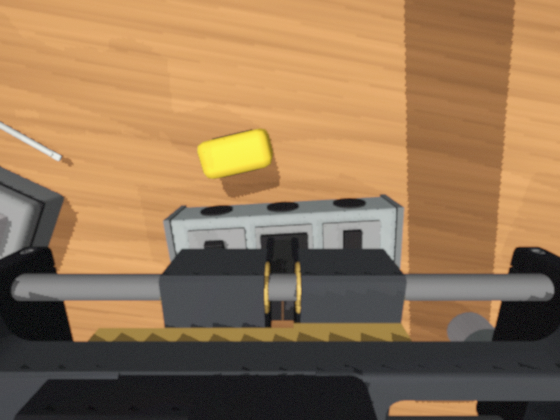

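The wrist image is inverted, with the robot side at the top. The tape is at (235,153) and the bar's near edge is at row ~205. The rockers at rows 225 to 260 are half hidden by the gripper, so I'll move further out.

>>> step_arm --steps '[{"tx":-1,"ty":0,"tz":0,"wx":0,"wy":0,"wz":0},{"tx":-1,"ty":0,"tz":0,"wx":0,"wy":0,"wz":0},{"tx":-1,"ty":0,"tz":0,"wx":0,"wy":0,"wz":0},{"tx":-1,"ty":0,"tz":0,"wx":0,"wy":0,"wz":0},{"tx":-1,"ty":0,"tz":0,"wx":0,"wy":0,"wz":0},{"tx":0,"ty":0,"tz":0,"wx":0,"wy":0,"wz":0},{"tx":0,"ty":0,"tz":0,"wx":0,"wy":0,"wz":0}]'

```text
clock: 4.82
eef_pos: [550.2, 196.1, 340.4]
orientation: [0.252, -3.13, 0.0]
wrist_force: [-0.2, -0.1, 0.2]
width: -0.0
gripper_force: 0.0
```

```bash
python3 -c "
from h import *
im=wshot('pics/w3');cv2.imwrite('pics/w3c.png',cv2.resize(im[60:260,160:420],(780,600),interpolation=3))"
```

```text
4.825 [550.2 196.1 340.4] [[-0.987, -0.16, 0.002], [-0.16, 0.987, 0.0]] [-0.2 -0.1  0.2] -0.0004148187847276947
```

View pics/w3c.png

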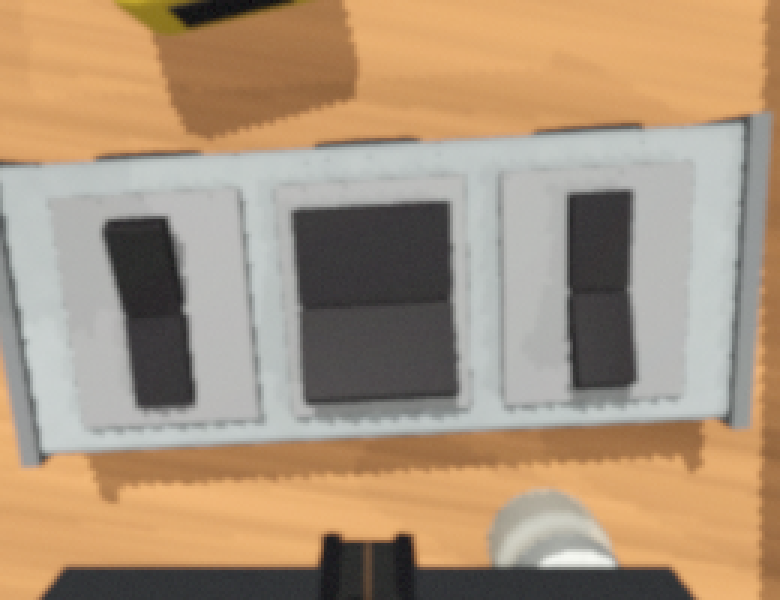

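In the wrist crop the wide rocker spans (292 to 459, 203 to 402) with its hinge at row ~305. Its lower (+x) half has the lighter tilted shade, matching the right slim rocker, which is off. The left slim has its upper half raised, so it is on. So the raised edge of the wide rocker is on the far side.

```bash
python3 -c "
from h import *
T=np.load('pics/w3.npy');P=lambda c,rw,z:wray('pics/w3',160+c/3,60+rw/3,z)
h=P(380,305,62);e=P(381,401,72.9);l=P(301,307,62);rr=P(457,303,62);n=P(371,206,62)
print('hinge',h,'edge',e,'len',np.linalg.norm((e-h)[:2]),np.linalg.norm((n-h)[:2]),'width',np.linalg.norm(l-rr),'dir',np.degrees(np.arctan2(*(rr-l)[:2])))
b=P(150,316,62),P(598,291,62);print(b,np.degrees(np.arctan2(*(b[1]-b[0])[:2])))
xb=(e-h);xb[2]=0;xb/=np.linalg.norm(xb)
t=h+20*xb;print('target',t,'tool delta',T[:3,:3].T@(t-T[:3,3]))
"
```

```text
hinge [505.87017529 193.48660319  62.        ] edge [531.86078633 197.96924137  72.9       ] len 26.374341830926365 28.2366493754643 width 45.871644831862845 dir -10.711028831130161
(array([519.96539253, 127.03644343,  62.        ]), array([491.59311494, 255.7779526 ,  62.        ])) -12.428279119680278
target [525.57918733 196.88584493  62.        ] tool delta [ 23.63066998   4.66910392 278.4699609 ]
```

>>> step_arm --steps '[{"tx":0.6,"ty":0.1,"tz":0.4,"wx":0,"wy":0,"wz":0},{"tx":0.6,"ty":0.1,"tz":1,"wx":0,"wy":0,"wz":0},{"tx":0,"ty":0,"tz":1,"wx":0,"wy":0,"wz":-0.4},{"tx":0,"ty":0,"tz":1,"wx":0,"wy":0,"wz":0},{"tx":0,"ty":0,"tz":0.4,"wx":0,"wy":0,"wz":0},{"tx":0,"ty":0,"tz":0,"wx":0,"wy":0,"wz":0},{"tx":0,"ty":0,"tz":0,"wx":0,"wy":0,"wz":0}]'

```text
clock: 5.75
eef_pos: [527.0, 195.9, 265.4]
orientation: [-0.305, 3.126, 0.0]
wrist_force: [1.1, 0.1, 0.6]
width: 0.4
gripper_force: 0.0
```

>>> step_arm --steps '[{"tx":0,"ty":0,"tz":0.3,"wx":0,"wy":0,"wz":0},{"tx":0,"ty":0,"tz":0.2,"wx":0,"wy":0,"wz":0},{"tx":0,"ty":0,"tz":0.1,"wx":0,"wy":0,"wz":0},{"tx":0,"ty":0,"tz":0.1,"wx":0,"wy":0,"wz":0},{"tx":0,"ty":0,"tz":0.1,"wx":0,"wy":0,"wz":0},{"tx":0,"ty":0,"tz":0,"wx":0,"wy":0,"wz":0}]'

```text
clock: 6.5
eef_pos: [527.7, 195.9, 249.0]
orientation: [-0.304, 3.124, 0.0]
wrist_force: [2.6, 0.7, 3.9]
width: 0.6
gripper_force: 1.7
```

>>> step_arm --steps '[{"tx":0,"ty":0,"tz":0.1,"wx":0,"wy":0,"wz":0},{"tx":0,"ty":0,"tz":0.1,"wx":0,"wy":0,"wz":0},{"tx":0,"ty":0,"tz":0,"wx":0,"wy":0,"wz":0}]'

```text
clock: 6.88
eef_pos: [527.0, 195.8, 244.6]
orientation: [-0.305, 3.127, -0.0]
wrist_force: [2.6, -0.1, 3.3]
width: -0.0
gripper_force: 1.9
```

Contact is at about 4 N with the tip at 62.6 mm. I'll press on gently until it meets the stop.

>>> step_arm --steps '[{"tx":0,"ty":0,"tz":0.05,"wx":0,"wy":0,"wz":0},{"tx":0,"ty":0,"tz":0.05,"wx":0,"wy":0,"wz":0},{"tx":0,"ty":0,"tz":0,"wx":0,"wy":0,"wz":0}]'

```text
clock: 7.25
eef_pos: [526.9, 195.8, 244.4]
orientation: [-0.305, 3.126, -0.0]
wrist_force: [0.6, 0.4, 16.2]
width: 0.4
gripper_force: 7.8
```

>>> step_arm --steps '[{"tx":0,"ty":0,"tz":-1,"wx":0,"wy":0,"wz":0},{"tx":0,"ty":0,"tz":-1,"wx":0,"wy":0,"wz":0},{"tx":-0.6,"ty":0,"tz":-1,"wx":0,"wy":0,"wz":0},{"tx":-0.6,"ty":0,"tz":-1,"wx":0,"wy":0,"wz":0},{"tx":0,"ty":0,"tz":-0.8,"wx":0,"wy":0,"wz":0},{"tx":0,"ty":0,"tz":0,"wx":0,"wy":0,"wz":0}]'

```text
clock: 8.0
eef_pos: [549.5, 200.4, 338.9]
orientation: [0.305, -3.125, 0.0]
wrist_force: [-0.2, -0.8, -0.1]
width: 0.7
gripper_force: 0.0
```

```bash
python3 -c "
from h import *
im=wshot('pics/w4');cv2.imwrite('pics/w4c.png',cv2.resize(im[60:260,160:420],(780,600),interpolation=3))"
```

```text
8.0 [549.5 200.4 338.9] [[-0.981, -0.193, 0.002], [-0.193, 0.981, -0.0]] [-0.2 -0.8 -0.1] 0.6787366821951547
```

View pics/w4c.png

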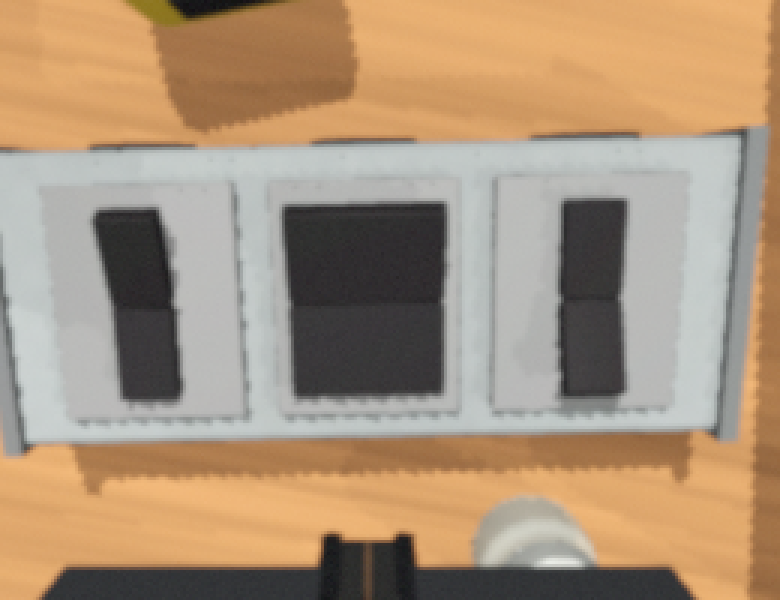

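The crop shows the wide rocker's near half is now dark and raised (283 to 446, rows 203 to 305) and the far half is level. Both slim rockers are unchanged. Next is the pendant.

>>> step_arm --steps '[{"tx":0,"ty":0,"tz":0,"wx":0,"wy":0,"wz":1},{"tx":0,"ty":0,"tz":0,"wx":0,"wy":0,"wz":1},{"tx":0,"ty":0,"tz":0,"wx":0,"wy":0,"wz":1},{"tx":0,"ty":0,"tz":0,"wx":0,"wy":0,"wz":1},{"tx":0,"ty":0,"tz":0,"wx":0,"wy":0,"wz":1},{"tx":0,"ty":0,"tz":0,"wx":0,"wy":0,"wz":0.7},{"tx":-0.3,"ty":-1,"tz":0,"wx":0,"wy":0,"wz":0},{"tx":-0.3,"ty":-1,"tz":0,"wx":0,"wy":0,"wz":0},{"tx":-0.3,"ty":-1,"tz":0,"wx":0,"wy":0,"wz":0},{"tx":-0.3,"ty":-1,"tz":0,"wx":0,"wy":0,"wz":0}]'

```text
clock: 9.3
eef_pos: [549.4, 114.8, 338.7]
orientation: [-0.475, -3.105, 0.0]
wrist_force: [0.3, 0.2, 0.1]
width: 0.8
gripper_force: 0.0
```

>>> step_arm --steps '[{"tx":-0.3,"ty":-1,"tz":0,"wx":0,"wy":0,"wz":0},{"tx":-0.3,"ty":-1,"tz":0,"wx":0,"wy":0,"wz":0},{"tx":-0.3,"ty":-1,"tz":0,"wx":0,"wy":0,"wz":0},{"tx":-0.3,"ty":-1,"tz":0,"wx":0,"wy":0,"wz":0},{"tx":-0.3,"ty":-1,"tz":0,"wx":0,"wy":0,"wz":0},{"tx":-0.3,"ty":-1,"tz":0,"wx":0,"wy":0,"wz":0},{"tx":-0.3,"ty":-1,"tz":0,"wx":0,"wy":0,"wz":0},{"tx":-0.3,"ty":-1,"tz":0,"wx":0,"wy":0,"wz":0},{"tx":-0.3,"ty":-1,"tz":0,"wx":0,"wy":0,"wz":0},{"tx":-0.3,"ty":-1,"tz":0,"wx":0,"wy":0,"wz":0}]'

```text
clock: 10.55
eef_pos: [547.0, -93.4, 338.8]
orientation: [0.474, 3.105, -0.0]
wrist_force: [-0.2, 0.9, 1.0]
width: 0.1
gripper_force: 0.0
```

>>> step_arm --steps '[{"tx":-0.3,"ty":-1,"tz":0,"wx":0,"wy":0,"wz":0},{"tx":-0.3,"ty":-1,"tz":0,"wx":0,"wy":0,"wz":0},{"tx":-0.3,"ty":-1,"tz":0,"wx":0,"wy":0,"wz":0},{"tx":0,"ty":0,"tz":0,"wx":0,"wy":0,"wz":0},{"tx":0,"ty":0,"tz":0,"wx":0,"wy":0,"wz":0}]'

```text
clock: 11.18
eef_pos: [546.2, -154.3, 338.6]
orientation: [-0.474, -3.105, -0.001]
wrist_force: [-0.3, 0.6, 0.2]
width: 0.3
gripper_force: 0.0
```

```bash
python3 -c "
from h import *
im=wshot('pics/w5');cv2.imwrite('pics/w5c.png',cv2.resize(im[60:260,160:420],(780,600),interpolation=3))"
```

```text
11.175 [ 546.2 -154.3  338.6] [[-0.954, 0.299, 0.001], [0.299, 0.954, 0.001]] [-0.3  0.6  0.2] 0.2992279928880366
```

View pics/w5c.png

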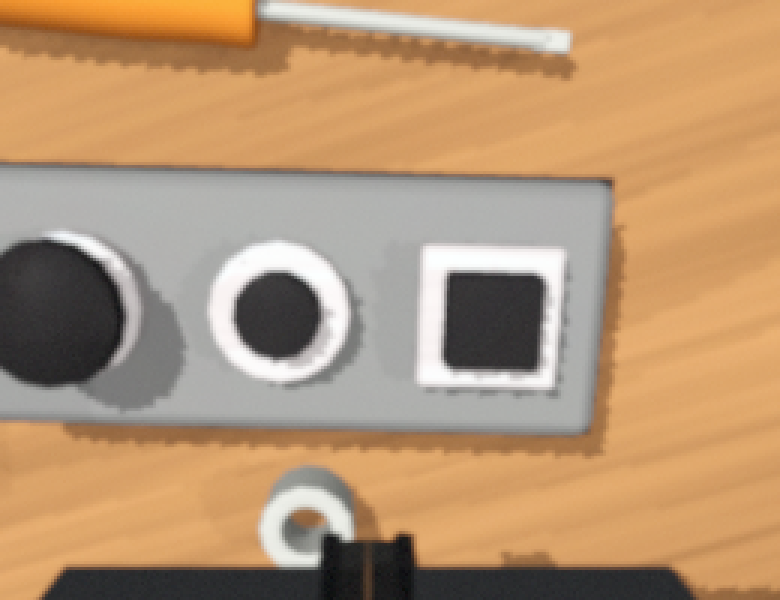

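The square key is centred at crop (494,322), the start button at (278,315), and the mushroom stop at (55,312). The pendant's right end is at 610.

```bash
python3 -c "
from h import *
T=np.load('pics/w5.npy');P=lambda c,rw,z:wray('pics/w5',160+c/3,60+rw/3,z)
im=cv2.imread('pics/w5.png')[60:260,160:420];m=(im.max(2)<75).astype(np.uint8)
n,_,s,c=cv2.connectedComponentsWithStats(m)
for i in range(1,n):
  if s[i,4]>300:print(s[i],c[i]*3)
q=P(494,322,72);b=P(278,315,72);print(q,b,np.linalg.norm(q-b),np.degrees(np.arctan2(*(q-b)[:2])))
print(np.linalg.norm(P(445,322,72)-P(545,322,72)),np.linalg.norm(P(235,315,72)-P(322,315,72)))
for t in(q,b):print(T[:3,:3].T@(t-T[:3,3]))
"
```

```text
[   0   80   41   49 1659] [ 55.05786618 313.01084991]
[ 79  91  27  28 583] [276.29845626 313.72898799]
[148  91  33  32 942] [491.79617834 319.58598726]
[  15  178  216   22 2392] [368.11078595 579.93938127]
[ 518.10733383 -107.25972878   72.        ] [ 498.10057376 -164.77414616   72.        ] 60.894816316677506 19.180559053068627
28.202160421193724 24.482575816629527
[ 40.60939977  36.31781602 266.66460808]
[ 42.52720578 -24.54678443 266.63165133]
```

>>> step_arm --steps '[{"tx":1,"ty":0.9,"tz":0,"wx":0,"wy":0,"wz":0},{"tx":1,"ty":0.9,"tz":0.8,"wx":0,"wy":0,"wz":0},{"tx":0,"ty":0,"tz":1,"wx":0,"wy":0,"wz":0},{"tx":0,"ty":0,"tz":1,"wx":0,"wy":0,"wz":0},{"tx":0,"ty":0,"tz":0.7,"wx":0,"wy":0,"wz":0},{"tx":0,"ty":0,"tz":0.3,"wx":0,"wy":0,"wz":0},{"tx":0,"ty":0,"tz":0,"wx":0,"wy":0,"wz":0},{"tx":0,"ty":0,"tz":0,"wx":0,"wy":0,"wz":0}]'

```text
clock: 12.22
eef_pos: [519.2, -108.3, 263.2]
orientation: [0.474, 3.105, -0.0]
wrist_force: [-0.7, -0.6, -0.0]
width: 0.4
gripper_force: 0.0
```

>>> step_arm --steps '[{"tx":0,"ty":0,"tz":0.2,"wx":0,"wy":0,"wz":0},{"tx":0,"ty":0,"tz":0.2,"wx":0,"wy":0,"wz":0},{"tx":0,"ty":0,"tz":0.1,"wx":0,"wy":0,"wz":0},{"tx":0,"ty":0,"tz":0.1,"wx":0,"wy":0,"wz":0},{"tx":0,"ty":0,"tz":0.1,"wx":0,"wy":0,"wz":0},{"tx":0,"ty":0,"tz":0,"wx":0,"wy":0,"wz":0}]'

```text
clock: 12.98
eef_pos: [519.0, -108.3, 248.7]
orientation: [0.474, 3.105, -0.0]
wrist_force: [-0.4, -0.5, 2.2]
width: 0.3
gripper_force: 0.9
```

>>> step_arm --steps '[{"tx":0,"ty":0,"tz":0.05,"wx":0,"wy":0,"wz":0},{"tx":0,"ty":0,"tz":0,"wx":0,"wy":0,"wz":0}]'

```text
clock: 13.22
eef_pos: [519.0, -108.2, 248.6]
orientation: [0.474, 3.105, -0.0]
wrist_force: [-0.7, -0.7, 8.6]
width: 0.5
gripper_force: 4.4
```

>>> step_arm --steps '[{"tx":0,"ty":0,"tz":0.05,"wx":0,"wy":0,"wz":0},{"tx":0,"ty":0,"tz":0,"wx":0,"wy":0,"wz":0}]'

```text
clock: 13.48
eef_pos: [519.0, -108.2, 248.5]
orientation: [0.474, 3.105, -0.001]
wrist_force: [-3.0, 0.2, 14.9]
width: 0.5
gripper_force: 7.8
```

The key is fully in, at a firm stop of 15 N. I'll go back to the viewpoint to confirm before pressing start.

>>> step_arm --steps '[{"tx":0,"ty":0,"tz":-0.5,"wx":0,"wy":0,"wz":0},{"tx":0,"ty":0,"tz":-1,"wx":0,"wy":0,"wz":0},{"tx":0,"ty":0,"tz":-1,"wx":0,"wy":0,"wz":0},{"tx":-1,"ty":-0.9,"tz":-1,"wx":0,"wy":0,"wz":0},{"tx":-1,"ty":-0.9,"tz":-1,"wx":0,"wy":0,"wz":0},{"tx":0,"ty":0,"tz":0,"wx":0,"wy":0,"wz":0},{"tx":0,"ty":0,"tz":0,"wx":0,"wy":0,"wz":0}]'

```text
clock: 14.35
eef_pos: [545.3, -153.6, 335.7]
orientation: [-0.474, -3.102, -0.002]
wrist_force: [-1.7, 0.2, -1.2]
width: 0.5
gripper_force: 0.0
```

```bash
python3 -c "
from h import *
im=wshot('pics/w6')[60:260,160:420];cv2.imwrite('pics/w6c.png',cv2.resize(im,(780,600),interpolation=3))
T=np.load('pics/w6.npy');P=lambda c,rw,z:wray('pics/w6',160+c/3,60+rw/3,z)
n,_,s,c=cv2.connectedComponentsWithStats((im.max(2)<75).astype(np.uint8))
for i in range(1,n):
  if s[i,4]>300:print(s[i],c[i]*3, P(*(c[i]*3+1.5),72), T[:3,:3].T@(P(*(c[i]*3+1.5),72)-T[:3,3]))
"
```

```text
14.35 [ 545.3 -153.6  335.7] [[-0.954, 0.299, 0.004], [0.299, 0.954, 0.001]] [-1.7  0.2 -1.2] 0.4583265469042206
[   0   83   40   48 1624] [ 52.66256158 320.75431034] [ 479.61276155 -223.68116228   72.        ] [ 40.85721047 -86.71513398 263.72631101]
[ 78  94  28  28 594] [273.82828283 321.36363636] [ 498.13427599 -164.87761383   72.        ] [ 40.739519   -25.06380384 263.78503113]
[148  94  31  30 872] [489.30275229 324.82568807] [ 516.96366693 -107.76678202   72.        ] [ 39.82255408  35.06397079 263.83949069]
[  15  178  216   22 2402] [368.05328893 579.91174022] [ 581.10048897 -163.14983263   72.        ] [-37.92519762   1.35924489 263.53487134]
```

View pics/w6c.png

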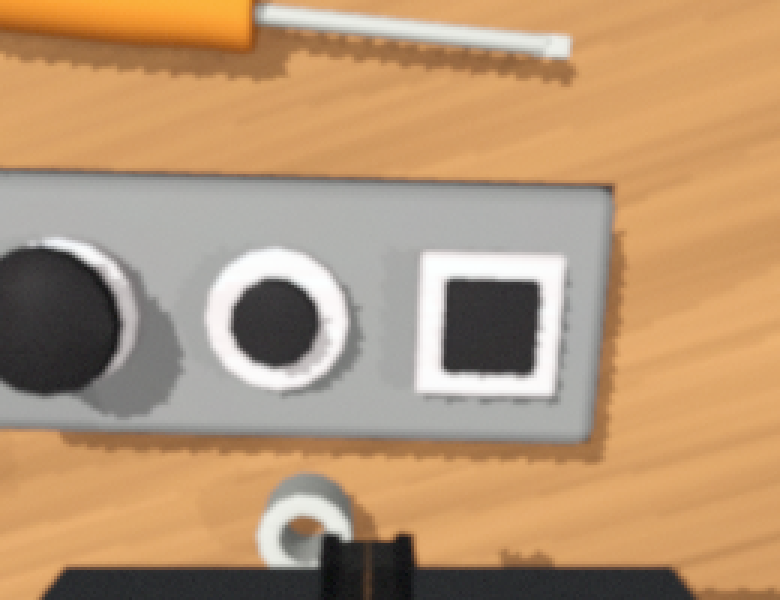

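The square key now looks smaller (440 to 540) although the camera is nearer, so it is in. The pendant hasn't moved. The start button is at (274,321), so the move is tx +41, ty -25.

>>> step_arm --steps '[{"tx":1,"ty":-0.6,"tz":0,"wx":0,"wy":0,"wz":0},{"tx":1,"ty":-0.65,"tz":0.8,"wx":0,"wy":0,"wz":0},{"tx":0,"ty":0,"tz":1,"wx":0,"wy":0,"wz":0},{"tx":0,"ty":0,"tz":1,"wx":0,"wy":0,"wz":0},{"tx":0,"ty":0,"tz":0.7,"wx":0,"wy":0,"wz":0},{"tx":0,"ty":0,"tz":0,"wx":0,"wy":0,"wz":0},{"tx":0,"ty":0,"tz":0,"wx":0,"wy":0,"wz":0}]'

```text
clock: 15.28
eef_pos: [500.9, -166.2, 266.9]
orientation: [0.473, 3.106, -0.0]
wrist_force: [0.1, 0.5, -0.3]
width: 0.3
gripper_force: 0.0
```

>>> step_arm --steps '[{"tx":0.15,"ty":0,"tz":0.3,"wx":0,"wy":0,"wz":0},{"tx":0,"ty":0,"tz":0.2,"wx":0,"wy":0,"wz":0},{"tx":0,"ty":0,"tz":0.1,"wx":0,"wy":0,"wz":0},{"tx":0,"ty":0,"tz":0.1,"wx":0,"wy":0,"wz":0},{"tx":0,"ty":0,"tz":0.1,"wx":0,"wy":0,"wz":0},{"tx":0,"ty":0,"tz":0.1,"wx":0,"wy":0,"wz":0},{"tx":0,"ty":0,"tz":0,"wx":0,"wy":0,"wz":0}]'

```text
clock: 16.15
eef_pos: [497.8, -165.5, 248.8]
orientation: [-0.474, -3.105, -0.0]
wrist_force: [-1.6, 1.0, 5.5]
width: 0.4
gripper_force: 2.3
```

>>> step_arm --steps '[{"tx":0,"ty":0,"tz":0.05,"wx":0,"wy":0,"wz":0},{"tx":0,"ty":0,"tz":0,"wx":0,"wy":0,"wz":0}]'

```text
clock: 16.4
eef_pos: [497.8, -165.5, 248.5]
orientation: [0.474, 3.106, -0.0]
wrist_force: [-2.7, 0.3, 9.5]
width: 0.6
gripper_force: 4.8
```

>>> step_arm --steps '[{"tx":0,"ty":0,"tz":0.05,"wx":0,"wy":0,"wz":0},{"tx":0,"ty":0,"tz":0,"wx":0,"wy":0,"wz":0}]'

```text
clock: 16.65
eef_pos: [497.8, -165.4, 248.4]
orientation: [0.474, 3.105, -0.001]
wrist_force: [-4.0, 1.5, 15.6]
width: 0.4
gripper_force: 8.1
```

>>> step_arm --steps '[{"tx":0,"ty":0,"tz":-0.5,"wx":0,"wy":0,"wz":0},{"tx":0,"ty":0,"tz":-1,"wx":0,"wy":0,"wz":0},{"tx":0,"ty":0,"tz":-1,"wx":0,"wy":0,"wz":0},{"tx":-1,"ty":0.6,"tz":-1,"wx":0,"wy":0,"wz":0},{"tx":-1,"ty":0.6,"tz":-1,"wx":0,"wy":0,"wz":0},{"tx":0,"ty":0,"tz":0,"wx":0,"wy":0,"wz":0},{"tx":0,"ty":0,"tz":0,"wx":0,"wy":0,"wz":0}]'

```text
clock: 17.52
eef_pos: [542.2, -154.3, 335.7]
orientation: [-0.473, -3.103, -0.001]
wrist_force: [-0.1, 0.5, 0.5]
width: 0.0
gripper_force: 0.0
```

```bash
python3 -c "
from h import *
im=wshot('pics/w7')[60:260,160:420];cv2.imwrite('pics/w7c.png',cv2.resize(im,(780,600),interpolation=3))
P=lambda c,rw,z:wray('pics/w7',160+c/3,60+rw/3,z)
n,_,s,c=cv2.connectedComponentsWithStats((im.max(2)<75).astype(np.uint8))
for i in range(1,n):
  if s[i,4]>300:print(s[i],c[i]*3, P(*(c[i]*3+1.5),72))
"
```

```text
17.525 [ 542.2 -154.3  335.7] [[-0.955, 0.298, 0.003], [0.298, 0.955, 0.0]] [-0.1  0.5  0.5] 0.009226178581557944
[   0   86   42   48 1702] [ 56.91891892 330.02291422] [ 479.43396341 -224.50508581   72.        ]
[ 80  97  28  28 590] [280.59661017 330.4220339 ] [ 498.12985762 -164.81524308   72.        ]
[150  97  31  30 866] [494.88568129 333.57852194] [ 516.79524454 -107.83266958   72.        ]
[  15  178  216   22 2413] [367.80024865 579.81682553] [ 578.08873883 -164.09742591   72.        ]
```

View pics/w7c.png

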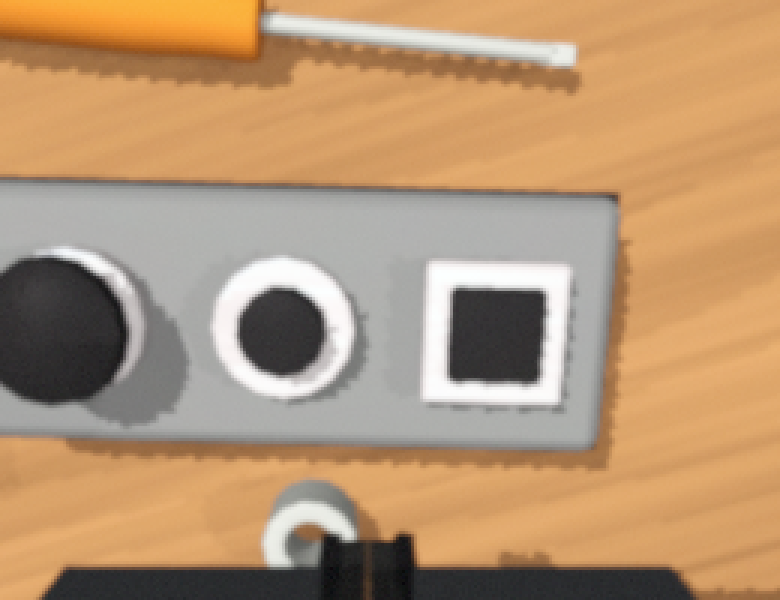

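The start button has sprung back, centred at (281,330). The square key is still in, and the pendant is where it was to within 0.2 mm. The gripper is clear, so I'm handing in.

```bash
python3 -c "
from cell import r
print(r.job_done())"
```

```text
the job is handed in; nothing more can be done
None
```

The job is handed in at about 17.5 s: the wide rocker was tipped fully on, then the square key latched in, then the start button pressed to its stop and sprung back, with the pendant unmoved.

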